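# One turn down on the pendant press

### The arm

A 7-joint arm with a two-finger parallel gripper is mounted at the origin on the work surface. World frame = base frame: x ahead of the robot, y to its left, z up, the work surface at z = 0. Lengths are in m, angles in rad, forces in N, time in s.
With the tool pointing down it reaches from about 0.425 to 0.825 m from the base axis. Payload 3.6 kg.
Tool frame: the origin (TCP) lies where the fingers leave the gripper's body, on its centre line; the fingertips stand 73 mm ahead of it and the grasp point (between the pads) lies 54 mm ahead of it; z points along the fingers, y is the line along which they close (so a half turn about z gives the same grasp; the last joint's range is limited). The gripper opens to 85 mm and grips with 20 to 120 N. Pads are 22 mm wide; open, the fingers measure 114 mm over their backs; the gripper's body (76 mm by 85 mm) begins 54 mm behind the grasp point. The pads swing forward as they close: fully open they stand 13 mm farther back than shut.
Start: joints at [-1.331, 0.615, -0.013, 1.423, 0.008, 1.103, -0.04], TCP at [0.171, 0.627, 0.304] pointing down, gripper open.
Joint ranges: [-3.12, 3.12], [-0.3, 2.06], [-1.34, 1.32], [0.26, 2.42], [-1.36, 4.5], [0.01, 1.98], [-2.84, 2.84]. Speed limits (rad/s): [2.79, 2.79, 3.14, 3.14, 3.14, 3.14, 3.14].

### API

Orientations are given as a unit quaternion [x, y, z, w].
In Python, from station import arm, snapshot, camera_info, ticket gives the robot as it stands. Calls block until the motion is done:
- arm.movep(position, orientation): joint-space move of the TCP to a pose.
- arm.line_to(position, velocity=0.15, ori=None): straight line of the TCP; ori=None keeps the orientation; velocity is the mean speed in m/s.
- arm.move_j(angles): joint-space move.
- arm.move_gripper(opening, effort=None): opening from 0.0 (shut) to 1.0 (fully open); effort is the grip in N (None keeps the last); returns when the fingers have stopped.
- arm.pause(seconds).
- arm.ik(position, orientation): joint angles nearest the present ones, or None.
- snapshot(name): name is "scene" or "top" or "wrist"; returns the picture (384x512x3 uint8, blue, green, red); there is no depth.
- camera_info(name): a dict with "fx", "fy", "cx", "cy" (pixels), "dist_coeffs" ([k1, k2, p1, p2, k3] as OpenCV has them; the pictures are not rectified), "R" (3x3) and "t" (3): a world point X has camera coordinates R X + t; the wrist camera has in their place "T_tool_cam" (4x4, takes a point from camera to tool coordinates, whose origin is the TCP and whose axes are the flange's). Camera axes: x right, y down, z forward; pixel columns grow to the right and rows downward; lengths in m; the calibration is good to about 2 mm. A picture is of the moment at which its call begins: read the wrist's pose just before it. camera_info takes no time and is no camera call.
A pose or a line that the arm cannot do raises arm.MotionError and nothing moves.
- ticket.finish_job(): hands the job in; it is judged then, once.
Readings, each from a call of its own:
- arm.read_time(): time.
- arm.read_joint_positions(): joint angles.
- arm.read_dq(): joint speeds.
- arm.read_effort(): joint torques, N m.
- arm.read_tool_pos(): TCP position.
- arm.read_eef_rot(): TCP orientation.
- arm.read_ft_force(): force on the tool from outside, world axes, zero at the start.
- arm.read_wrist_torque(): the same for the moment, N m.
- arm.read_opening(): opening from 0.0 (shut) to 1.0 (fully open).
- arm.read_finger_force(): force on a finger pad.
Only numpy, scipy, OpenCV 4.12 (cv2) and the standard library are available. Lean on these libraries where they do the work, as an engineer would, in place of code of your own. Each camera call takes 0.05 s, during which the arm holds its last target. There are 200 camera calls.

### The job

Lower the plate of the small bench press by exactly one turn of its hand wheel: push the wheel's upright handle with the fingertips or the outside of the fingers, clockwise as seen from above, once all the way round until the handle is back where it started, then take the hand away. Push the handle only, do not pinch or grip it, and leave the bead jar, the wire spool and the ring cone standing where they are.

Things in the scene. Friction and masses are not known exactly. Their poses are not given: they have to be found in the camera images.
- press: small green screw press bolted to the bench: bed 150 (x) by 200 (y) by 22 mm, two steel columns at y = -75 and +75 mm, a crosshead 50 by 190 mm whose top is 147 mm above the bench, and the hand wheel lying level on top. Origin on the bench under the wheel's axle; its x axis points away from its front, z up. The press differs in position and yaw from run to run.
- wheel (a joint): turn of the hand wheel about its vertical axle, rad; grows when turned clockwise seen from above, 2 pi per turn, and each turn lowers the plate under the crosshead by 12 mm (the wheel itself stays at its height). The start value differs from run to run, between -1.2 and 1.2; stops at -7 and 8.6. The wheel turns stiffly (about 0.12 N m, so 2 N at the handle, plus 0.06 N m per rad/s), stays where it is left and hardly coasts.
- wheel_hub (a point): centre of the wheel on its axle, 172 mm above the bench. The wheel is steel: a round rim of 75 mm radius (centre line) made of 14 mm bar, so its top is 179 mm above the bench, with three 12 mm spokes and a hub of 34 mm diameter, top 185 mm above the bench. The point turns with the wheel: its -x axis points along the spoke that carries the handle, its z axis up.
- handle_top (a point): centre of the top face of the handle, 232 mm above the bench. The handle is a fixed upright black grip on the rim, 75 mm from the axle, at the end of one spoke: it runs from 182 to 232 mm above the bench and is oval seen from above, 28 mm long along the rim and 18 mm across (radially). It is polished plastic, slippery (friction about 0.25), rigid with the wheel.
- handle_back (a point): middle of the rounded rear end of the handle (the end to push for clockwise turning), 14 mm behind the handle's middle along the rim, 207 mm above the bench. The rules call the rear half of the handle wheel_c0 and the front half wheel_c1, each 18 mm round, centred 5 mm either side of the middle; pressing on both halves at once with over 1.5 N each counts as pinching.
- bead_jar: amber glass jar with a metal cap, 48 mm diameter, 70 mm tall, standing loose on the bench beside the press. Origin at the centre of its underside. Leave alone.
- wire_spool: copper wire spool, 48 mm diameter, 38 mm tall, standing loose beside the press. Origin at the centre of its underside. Leave alone.
- ring_cone: pale wooden cone for rings, 48 mm foot, 125 mm tall, standing loose beside the press. Origin at the centre of its underside. Leave alone.

How it is judged:
On the way, in this order (a step that is already met when the one before it is completed fails the run):
1. the wheel is on its way clockwise, pushed with the fingers on the back of its handle (value of joint wheel between 1.8 and 3.6 rad and contact force between the fingers and wheel_c0 above 0.3 N), for 0.1 s.
2. most of the way round, still pushed with the fingers on the back of its handle (value of joint wheel between 3.8 and 4.8 rad and contact force between the fingers and wheel_c0 above 0.3 N), for 0.1 s.
At the end, for the whole second after the job is handed in: The wheel has made one clockwise turn: its handle is within 15 mm (about 11 degrees) of where it started, one turn further on, and at rest; the jar, spool and cone stand upright within 25 mm of where they were (distance of handle_top from where it was at the start of the episode below 0.015 m and value of joint wheel between 4.8 and 7.75 rad and velocity of joint wheel between -0.05 and 0.05 rad/s and distance of each of bead_jar, wire_spool, ring_cone from where it was at the start of the episode below 0.025 m and angle between each of bead_jar, wire_spool, ring_cone's own z axis and vertical below 0.35 rad); the robot touches nothing.
It fails at once if the handle is pinched: the fingers press on its front and its back at once (contact force between the fingers and wheel_c0 above 1.5 N and contact force between the fingers and wheel_c1 above 1.5 N).
It fails at once if the bead jar is pushed away, lifted or knocked over (distance of bead_jar from where it was at the start of the episode above 0.025 m or angle between bead_jar's own z axis and vertical above 0.35 rad).
It fails at once if the wire spool is pushed away, lifted or knocked over (distance of wire_spool from where it was at the start of the episode above 0.025 m or angle between wire_spool's own z axis and vertical above 0.35 rad).
It fails at once if the ring cone is pushed away, lifted or knocked over (distance of ring_cone from where it was at the start of the episode above 0.025 m or angle between ring_cone's own z axis and vertical above 0.35 rad).
It also fails if it takes over 61 s, if anything falls off the work surface, if the arm or the gripper's body presses on something with over 40 N, if the wrist force passes 120 N, or if a joint passes its speed limit or range.

## Working session

There is one attempt and no reset: what is moved stays moved. The work goes in short steps, each a Python script; the robot and the scene stay as the last script left them, time stands still between calls to the robot, and variables do not carry over. Pictures are saved under pics/ and viewed, at most 10 in all, crops included, and the job is handed in when it is done.

```bash
mkdir -p pics
python3 - <<'E'
from station import arm, snapshot, camera_info
import cv2, numpy as np
a=snapshot("scene");b=snapshot("top");c=snapshot("wrist")
for n,i in zip(("scene","top","wrist"),(a,b,c)): cv2.imwrite(f"pics/{n}0.png",i); ci=camera_info(n); print(n,{k:np.round(v,3).tolist() for k,v in ci.items()})
cv2.imwrite("pics/m.png",cv2.resize(np.hstack([a,b]),(800,300)))
print(arm.read_time(),arm.read_eef_rot(),arm.read_tool_pos())
E
```

```text
scene {'fx': 411.538, 'fy': 411.538, 'cx': 255.074, 'cy': 195.911, 'dist_coeffs': [-0.064, 0.0, 0.0, 0.0, 0.0], 'R': [[0.873, 0.488, -0.012], [0.371, -0.679, -0.633], [-0.317, 0.548, -0.774]], 't': [-0.516, -0.048, 1.211]}
top {'fx': 357.88, 'fy': 357.88, 'cx': 255.806, 'cy': 190.27, 'dist_coeffs': [-0.01, 0.0, 0.0, 0.0, 0.0], 'R': [[-0.102, -0.995, -0.004], [-0.974, 0.1, -0.205], [0.205, -0.017, -0.979]], 't': [0.127, 0.562, 0.76]}
wrist {'fx': 282.608, 'fy': 282.608, 'cx': 253.192, 'cy': 189.855, 'dist_coeffs': [-0.007, 0.0, 0.0, 0.0, 0.0], 'T_tool_cam': [[0.0, -0.953, -0.303, 0.079], [1.0, 0.0, -0.0, 0.001], [0.0, -0.303, 0.953, -0.069], [0.0, 0.0, 0.0, 1.0]]}
0.15 [ 1.32967792e-01  9.91119843e-01 -1.00297332e-03 -1.33383791e-04] [0.17123632 0.62657821 0.30299104]
```

View pics/top0.png

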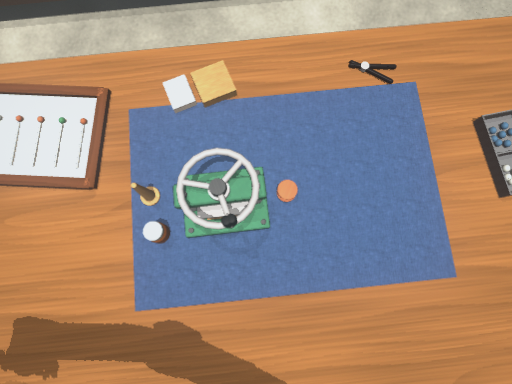

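View pics/scene0.png

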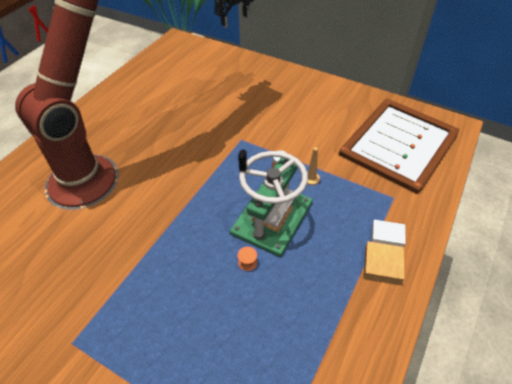

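The top view shows the hub at about (218,188) and the handle at (229,220). The jar is at (155,232), the cone at (149,195) and the spool at (287,190). Next I cast rays from both views.

```bash
cat > h.py <<'E'
import numpy as np, cv2
from station import arm, snapshot, camera_info
from scipy.spatial.transform import Rotation as Ro
def ray(n,px):
    c=camera_info(n);K=np.array([[c['fx'],0,c['cx']],[0,c['fy'],c['cy']],[0,0,1]])
    u=cv2.undistortPoints(np.array(px,float).reshape(-1,1,2),K,np.array(c['dist_coeffs'])).reshape(-1,2)
    R=np.array(c['R']);d=np.c_[u,np.ones(len(u))]@R; return -R.T@np.array(c['t']),d
def onz(n,px,z):
    o,d=ray(n,px); return o+d*((z-o[2])/d[:,2])[:,None]
def blob(m):
    k,l,s,c=cv2.connectedComponentsWithStats(m.astype(np.uint8)); i=1+s[1:,4].argmax(); return c[i],s[i],l==i
def measure(im=None):
    """hub xy from the rim (ellipse fit), handle xy from black blob near it, top view"""
    im=snapshot("top") if im is None else im
    hsv=cv2.cvtColor(im,cv2.COLOR_BGR2HSV); g=np.zeros(im.shape[:2],bool); g[135:245,160:275]=1
    rim=g&(hsv[...,1]<45)&(hsv[...,2]>120)
    ps=np.argwhere(blob(rim)[2])[:,::-1]; hull=cv2.convexHull(ps.astype(np.int32))
    P=onz("top",hull.reshape(-1,2),0.172)
    A=np.c_[2*P[:,:2],np.ones(len(P))]; s=np.linalg.lstsq(A,(P[:,:2]**2).sum(1),rcond=None)[0]
    hub=s[:2]; r=np.sqrt(s[2]+hub@hub)
    hm=g&(hsv[...,2]<45); return hub,r,hm,im
E
python3 - <<'E'
from h import *
hub,r,hm,im=measure(cv2.imread("pics/top0.png")); print("hub",hub,r)
k,l,s,c=cv2.connectedComponentsWithStats(hm.astype(np.uint8))
for i in range(1,k):
    if s[i,4]>15: print(s[i],c[i],onz("top",[c[i]],.22)[0],onz("top",[c[i]],.185)[0])
print("jar,cone,spool",onz("top",[(153,231)],.07),onz("top",[(150,197)],.0),onz("top",[(287,190)],.038))
sc=cv2.imread("pics/scene0.png"); 
big=np.hstack([cv2.resize(im[130:250,150:280],(390,360),interpolation=2),cv2.resize(sc[130:250,220:350],(390,360),interpolation=2)])
cv2.imwrite("pics/z.png",big)
E
```

```text
hub [0.56199591 0.14466528] 0.08180776909370069
jar,cone,spool [[0.5010959 0.3038092 0.07     ]] [[0.59363046 0.3271791  0.        ]] [[ 0.56901073 -0.00452713  0.038     ]]
```

View pics/z.png

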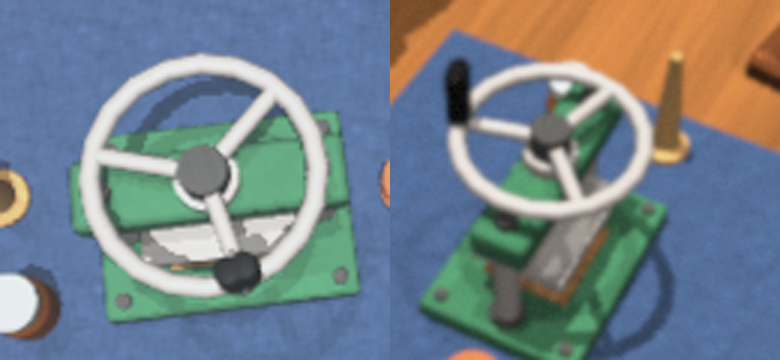

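The zoom shows the hub cap at about pixel (217.7,186) of the top picture and the handle at about (229.5,220). The rim fit agrees with 82 mm. Next: the handle angle, then a check of whether the wrist can reach the full circle.

```bash
cat >> h.py <<'E'
def handle(hub,im):
    """handle angle: dark blob near the rim circle, at mid height"""
    v=im.max(2); g=np.zeros(v.shape,bool); g[125:255,150:285]=1
    k,l,s,c=cv2.connectedComponentsWithStats((g&(v<75)).astype(np.uint8))
    out=[]
    for i in range(1,k):
        p=onz("top",[c[i]],.212)[0,:2]-hub
        if s[i,4]>40: out.append((int(s[i,4]),np.hypot(*p),np.arctan2(p[1],p[0])))
    return out
def quat(yaw): # tool down, tool x axis heading yaw
    x=np.array([np.cos(yaw),np.sin(yaw),0]);z=np.array([0,0,-1.]); return Ro.from_matrix(np.c_[x,np.cross(z,x),z]).as_quat()
E
python3 - <<'E'
from h import *
im=cv2.imread("pics/top0.png"); hub,r,_,_=measure(im)
print(handle(hub,im), onz("top",[(217.7,186.3)],.185))
R=Ro.from_quat(arm.read_eef_rot()).as_matrix(); print("x axis yaw",np.arctan2(R[1,0],R[0,0]), arm.read_joint_positions())
a0=handle(hub,im)[0][2]
for k in range(0,361,45):
    a=a0-np.radians(k+18); p=[*(hub+.079*np.array([np.cos(a),np.sin(a)])),.265]
    o=[]
    for y in np.radians(np.arange(-180,180,30)):
        q=arm.ik(p,quat(y)); o.append("  -  " if q is None else f"{q[0]:.1f}/{q[6]:.1f}")
    print(k,o)
E
```

```text
[(131, np.float64(0.07539039485384605), np.float64(-2.8821796620267284))] [[0.56047612 0.14323906 0.185     ]]
x axis yaw 2.8748669914423717 [-1.33048662  0.61571527 -0.01262532  1.42453454  0.00808686  1.10341595
 -0.04038122]
0 ['-0.4/1.2', '-0.3/1.7', '-0.2/2.1', '-0.1/2.6', '-1.0/-2.2', '-1.0/-1.7', '-0.8/-1.4', '-0.8/-1.0', '-0.7/-0.5', '-0.6/-0.1', '-0.5/0.3', '-0.4/0.8']
45 ['-0.4/1.2', '-0.3/1.6', '-0.2/2.0', '-0.1/2.5', '-1.1/-2.3', '-1.1/-1.8', '-0.9/-1.5', '-0.8/-1.1', '-0.7/-0.6', '-0.7/-0.2', '-0.6/0.3', '-0.5/0.7']
90 ['-0.4/1.2', '-0.3/1.6', '-0.2/2.0', '-0.1/2.5', '-1.0/-2.3', '-1.0/-1.8', '-0.8/-1.5', '-0.8/-1.1', '-0.7/-0.6', '-0.6/-0.2', '-0.6/0.3', '-0.5/0.7']
135 ['-0.4/1.2', '-0.3/1.7', '-0.2/2.1', '-0.1/2.5', '-0.9/-2.3', '-0.9/-1.7', '-0.7/-1.5', '-0.7/-1.0', '-0.6/-0.6', '-0.6/-0.1', '-0.5/0.3', '-0.4/0.8']
180 ['-0.3/1.3', '-0.2/1.8', '-0.1/2.2', '-0.0/2.6', '-0.8/-2.2', '-0.8/-1.7', '-0.6/-1.4', '-0.6/-0.9', '-0.5/-0.4', '-0.5/0.0', '-0.4/0.5', '-0.3/0.9']
225 ['-0.2/1.4', '-0.1/1.9', '-0.0/2.3', '0.1/2.7', '-0.7/-2.1', '-0.7/-1.6', '-0.6/-1.3', '-0.6/-0.8', '-0.5/-0.4', '-0.4/0.1', '-0.4/0.5', '-0.3/1.0']
270 ['-0.2/1.4', '-0.1/1.9', '-0.0/2.3', '0.1/2.8', '-0.8/-2.0', '-0.8/-1.5', '-0.6/-1.2', '-0.6/-0.8', '-0.5/-0.3', '-0.4/0.1', '-0.4/0.6', '-0.3/1.0']
315 ['-0.3/1.4', '-0.2/1.8', '-0.1/2.3', '0.0/2.7', '-0.9/-2.1', '-0.9/-1.5', '-0.7/-1.3', '-0.7/-0.9', '-0.6/-0.4', '-0.5/0.0', '-0.4/0.5', '-0.3/0.9']
360 ['-0.4/1.2', '-0.3/1.7', '-0.2/2.1', '-0.1/2.6', '-1.0/-2.2', '-1.0/-1.7', '-0.8/-1.4', '-0.8/-1.0', '-0.7/-0.5', '-0.6/-0.1', '-0.5/0.3', '-0.4/0.8']
```

```bash
cat >> h.py <<'E'
HUB=np.array([.5612,.144]); A0=-2.882; Z=.268
def finger(k,d=.025):
    """finger pose behind the handle when it has turned k degrees clockwise; d = distance behind the handle's middle"""
    a=A0-np.radians(k); e=np.array([np.cos(a),np.sin(a)]); t=np.array([e[1],-e[0]])
    yaw=np.radians(268-328*k/360); return HUB+.075*e-d*t, quat(yaw)
def push(k0,k1,step=8,v=.06):
    for k in np.r_[np.arange(k0,k1,step),k1]:
        p,q=finger(k); arm.line_to([*p,Z],v,q)
def report():
    im=snapshot("top"); print("t",arm.read_time(),"F",np.round(arm.read_ft_force(),1),"q7",arm.read_joint_positions()[6],"tcp",np.round(arm.read_tool_pos(),3)); return im
E
python3 - <<'E'
from h import *
arm.move_gripper(0.0)
p=arm.read_tool_pos(); arm.line_to([p[0],p[1],.40],.2)
p,q=finger(0,.050); arm.movep([*p,.38],q)
print(arm.read_joint_positions(),arm.read_time())
arm.line_to([*p,Z],.12); report()
p,q=finger(0,.035); arm.line_to([*p,Z],.06)
im=report(); cv2.imwrite("pics/t1.png",np.hstack([im[110:270,130:300],snapshot("scene")[110:270,200:370],]).repeat(2,0).repeat(2,1))
E
```

```text
[ 0.53185493  0.5247355  -1.14630404  1.6889237   0.49995133  1.2586486
  2.38402729] 3.8417
t 4.975 F [ 0.2  0.8 -0.1] q7 2.254074427454246 tcp [0.502 0.077 0.269]
t 5.425 F [-0.5  0.2 -1.3] q7 2.2256742933669513 tcp [0.498 0.091 0.268]
```

View pics/t1.png

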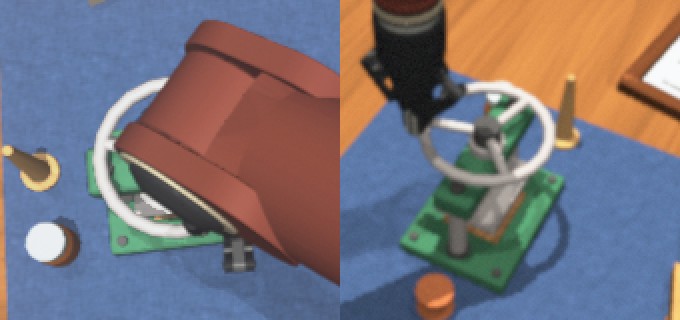

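The shut fingers stand just behind the handle, above the rim and clear of everything. I start pushing.

Run:
```python
from h import *
try:
    for k in range(0,95,8):
        push(k,k); 
        if k%16==0: print(k,np.round(arm.read_ft_force(),1),np.round(arm.read_joint_positions(),2))
except arm.MotionError as e: print("ERR",k,e)
report(); im=snapshot("scene"); cv2.imwrite("pics/t2.png",im[90:270,190:380].repeat(3,0).repeat(3,1))
```

```text
0 [ 0.6 -0.5 -0.1] [ 0.41  0.63 -1.04  1.86  0.64  1.02  2.21]
16 [0.3 1.  0.7] [ 0.34  0.6  -0.97  1.88  0.59  0.99  1.96]
32 [ 0.3 -0.3  0.1] [ 0.26  0.57 -0.9   1.87  0.54  0.96  1.71]
48 [-0.1  0.  -0.1] [ 0.17  0.56 -0.82  1.85  0.5   0.95  1.47]
64 [0.3 0.2 0.2] [ 0.08  0.56 -0.74  1.81  0.46  0.95  1.24]
80 [-0.4 -0.1 -0.8] [ 0.01  0.57 -0.66  1.76  0.42  0.95  1.01]
t 9.5083 F [-0.2 -0.4 -0.6] q7 0.9041274984277694 tcp [0.516 0.208 0.268]
```

View pics/t2.png

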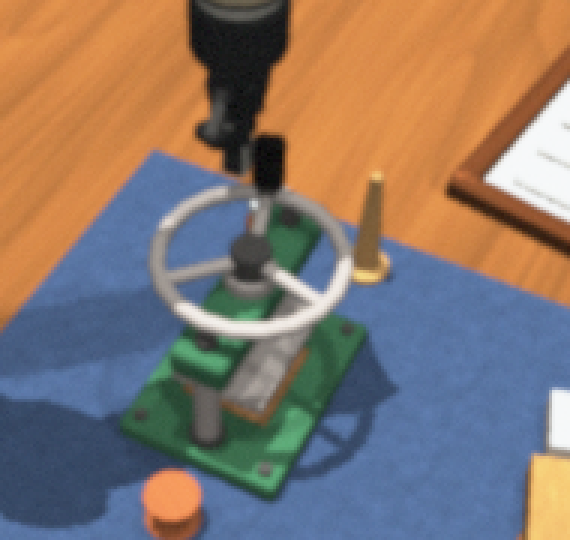

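The wheel follows, and the fingers stay behind the handle. I push on with longer, slower strokes so contact stays steady.

Run:
```python
from h import *
try:
    for k in range(102,319,12):
        push(k,k,v=.045)
        if k%36==30: print(k,np.round(arm.read_ft_force(),1),np.round(arm.read_joint_positions(),2))
except arm.MotionError as e: print("ERR",k,e)
report(); im=snapshot("scene"); cv2.imwrite("pics/t3.png",im[90:270,190:380].repeat(3,0).repeat(3,1))
```

```text
102 [-0.6 -0.4  0.1] [-0.08  0.59 -0.56  1.68  0.36  0.97  0.72]
138 [-0.3 -0.1 -0.5] [-0.17  0.63 -0.39  1.55  0.27  1.01  0.28]
174 [ 1. -0.  0.] [-0.21  0.66 -0.23  1.46  0.16  1.04 -0.13]
210 [-0.2  1.5 -0.6] [-0.22  0.66 -0.07  1.45  0.05  1.04 -0.54]
246 [ 0.4 -0.5  0.3] [-0.24  0.63  0.08  1.52 -0.05  1.   -0.95]
282 [-0.2  0.1  0.3] [-0.3   0.57  0.24  1.65 -0.16  0.94 -1.38]
318 [ 0.2 -0.3 -0.5] [-0.43  0.52  0.41  1.79 -0.25  0.89 -1.86]
t 19.4833 F [-0.4 -0.2 -0.3] q7 -1.8605914329793851 tcp [0.541 0.068 0.268]
```

View pics/t3.png

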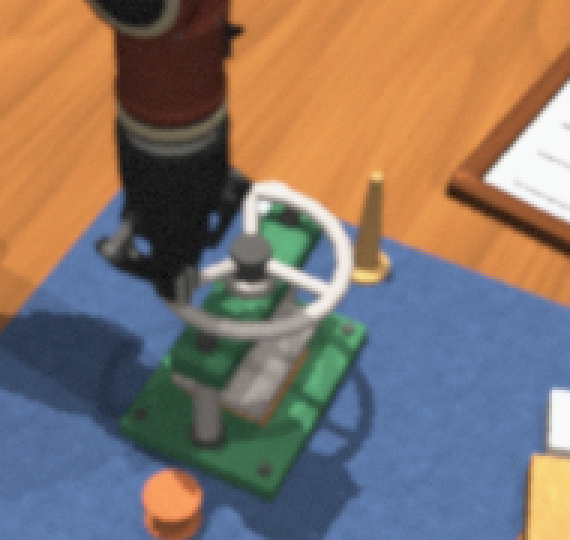

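Still pushing cleanly. Now I push almost to the end, back off, lift away and measure.

```bash
cat >> h.py <<'E'
def away(k):
    p,q=finger(k,.055); arm.line_to([*p,Z],.08); arm.line_to([*p,.40],.15); arm.line_to([.40,-.30,.40],.3)
    im=report(); h=handle(HUB,im); print(h,[np.degrees(A0-x[2])%360 for x in h]); return im
E
python3 - <<'E'
from h import *
push(330,352,11,.045)
im=away(352); i0=cv2.imread("pics/top0.png"); cv2.imwrite("pics/t4.png",np.hstack([i0[130:250,130:300],im[130:250,130:300]]).repeat(2,0).repeat(2,1))
E
```

```text
t 24.05 F [0.1 0.1 0.1] q7 -1.6073757333742469 tcp [ 0.401 -0.299  0.4  ]
[(127, np.float64(0.07455794988410458), np.float64(-2.7294321792274756))] [np.float64(351.25850778022595)]
```

View pics/t4.png

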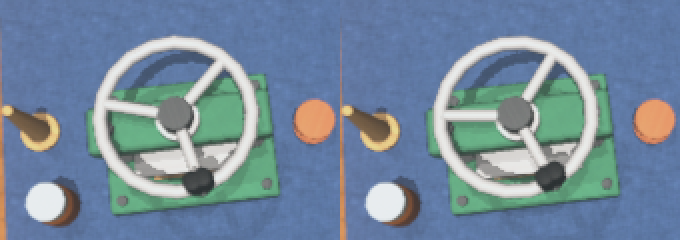

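The handle is about 9° short; jar, cone and spool have not moved. One more small push to finish.

Run:
```python
from h import *
ref=handle(HUB,cv2.imread("pics/top0.png"))[0][2]; print("ref",np.degrees(A0-ref))
p,q=finger(352,.055); arm.movep([*p,.40],finger(352)[1]); arm.line_to([*p,Z],.12)
push(352,360.5-np.degrees(A0-ref)*0,9,.04)
im=away(360); h=handle(HUB,im)[0]; e=(np.degrees(ref-h[2])+180)%360-180; print("past start deg",e)
```

```text
ref 0.3480295493446885
t 31.1167 F [-0.8  0.3 -0.5] q7 -1.68703590264796 tcp [ 0.401 -0.299  0.4  ]
[(128, np.float64(0.07445572348884884), np.float64(-2.87162266093765))] [np.float64(359.4054222691511)]
past start deg -0.942607280193613
```

```bash
python3 -c "
from station import ticket; print(ticket.finish_job())"
```

```text
the job is handed in; nothing more can be done
None
```

The wheel made one clockwise turn, and its handle measured about 1° (1–2 mm) short of where it started. The hand is clear, the jar, spool and cone looked unmoved, and the job is handed in, but no verdict came back and I could not confirm contact force on the handle because the wrist force readings stayed in the noise.

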